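# Load the blue-capped vial rack into the autosampler drawer

### The arm

A 6-joint arm with a two-finger parallel gripper is mounted at the origin on the work surface. World frame = base frame: x ahead of the robot, y to its left, z up, the work surface at z = 0. Lengths are in mm, angles in rad, forces in N, time in s.
With the tool pointing down it reaches from about 350 to 875 mm from the base axis. Payload 4.2 kg.
Tool frame: the origin (TCP) lies between the finger pads; the fingertips stand 11 mm ahead of it and the grasp point (between the pads) lies 8 mm behind it; z points along the fingers, y is the direction in which the jaws open and shut (so a half turn about z gives the same grasp; the last joint's range is limited). The gripper opens to 85 mm and grips with 20 to 120 N. Pads are 22 mm wide; open, the fingers measure 114 mm over their backs; the gripper's body (76 mm by 85 mm) begins 54 mm behind the grasp point. The pads swing forward as they close: fully open they stand 13 mm farther back than shut.
Start: joints at [1.606, 0.385, 0.008, 0, -1.194, -0.259], TCP at [138.679, 609.399, 242.312] pointing down, gripper open.
Joint ranges: [-3.14, 3.14], [-1.21, 2.06], [-1.07, 1.41], [-3.16, 2.05], [-2.99, -0.16], [-3.1, 3.1]. Speed limits (rad/s): [2.79, 2.79, 3.14, 3.14, 3.14, 3.14].

### API

Orientations are given as a unit quaternion [x, y, z, w].
In Python, from bench import * gives the robot as it stands.
- The arm moves only by the tool servo_tool, never from a script. Its argument "rows" is a list of rows, each a list of 7 numbers: the opening, from 0 (shut) to 1 (fully open), then the shift along the tool's x, y, z in cm, then the turn, a rotation vector about the tool's x, y, z in degrees. A call has 1 to 12 rows; each row shifts and turns the commanded pose from where the row before left it, along the tool's axes as they then stand; what a row does not reach is not made up. A row lasts 1/10 s, in which the tool goes at most 50 mm and 8.59 degrees, less where a joint would pass 70% of its speed; a pose out of reach is approached as far as the arm can. A call is refused whole if a number of a shift passes 5 or a number of a turn 8.59, either way. A call with a gripper value outside its range is refused whole. The fingers move at their own pace and stop on an object; the grip force is fixed at half the most. Time passes only in rows, so rows that do not move let the fingers close. It gives the time, the measured TCP pose, the force and the opening at its end, in the units of the state.
- read_state(): the state, without advancing time (a new reading comes with each control period).
- get_image(name): name is "scene" or "side" or "wrist"; returns a dict with "image" (384x512x3 uint8, red, green, blue), "mtx" (3x3 intrinsics, pixels), "extrinsics" (4x4, takes a point from camera to world coordinates). Camera axes: x right, y up, looking along -z (the intrinsics and any distortion apply to the point x, -y, -z); pixel columns grow to the right and rows downward; lengths in mm; the calibration is good to about 2 mm. A picture is of the moment at which its call begins. There is no depth.
- job_done(): hands the job in, once; it reports no verdict.
The state is a dict: "clock": time; "joints": joint angles; "joint_vel": joint speeds; "joint_efforts": joint torques, N m; "position": TCP position; "ee_rot": TCP orientation; "contact_force": force on the tool from outside, world axes, zero at the start; "wrist_torque": the same for the moment, N m; "gripper_width": finger opening in mm.
Only numpy, scipy, OpenCV 4.12 (cv2) and the standard library are available. Lean on these libraries where they do the work, as an engineer would, in place of code of your own. Each camera call takes 0.05 s, during which the arm holds its last target. There are 200 camera calls.

### The job

Load the next batch of samples: pull the autosampler's drawer (dark bar handle) fully open, lift the rack with the blue-capped vials off the bench and set it down gently, flat and upright, in the empty bay with the blue floor, then let go of it and push the drawer fully home. Keep the rack upright all the way, and leave the orange-capped rack, the amber solvent bottle and the glass beaker where they stand.

Things in the scene. Friction and masses are not known exactly. Their poses are not given: they have to be found in the camera images.
- drawer (a joint): how far the drawer of the autosampler (cream instrument box 300 deep x 300 wide x 163 mm high, fixed to the bench, drawer in the face towards the robot) is pulled out, m: 0 = shut and flush, 0.18 = end stop. It slides with a few newtons and stays where it is left. Front panel 266 wide x 106 high x 15 mm thick, from 52 to 158 mm above the bench
- drawer_handle (a point): middle of the dark handle bar on the drawer front: round bar, 12 mm diameter, 110 mm long, 50 mm in front of the panel (centre to face), 150 mm above the bench, 13 mm below the instrument's top; a leg at each end joins it to the panel. Moves with the drawer. x points level into the instrument (the drawer opens along -x), y along the bar, z up
- bay (a point): centre of the floor of the empty bay in the drawer (right-hand one seen from the robot, blue floor), 59 mm above the bench; axes as drawer_handle, moves with the drawer. Bay 150 (x) x 100 (y) mm between walls; steel walls rise 45 mm above the floor, front panel 99, wash station in the left bay 85; centre 90 mm behind the panel's outer face. Clear of the instrument only when fully out
- rack_blue: the rack to load: white plastic block 124 long (x) x 76 wide (y) x 28 mm high, two rows of five vials with blue caps, tops at 46 mm, and between the rows a white upright fin to lift it by: 60 long (x) x 14 thick (y) mm, from the block up to 86 mm. Origin at the centre of its underside; 0.25 to 0.5 kg; the two ends are alike
- rack_orange: bystander: same shape in grey plastic with amber vials and orange caps; not to be moved
- solvent_bottle: bystander: amber bottle, 72 mm diameter, 160 mm high, blue cap; origin at the centre of its underside
- beaker: bystander: clear glass beaker, 72 mm diameter, 95 mm high; origin at the centre of its underside
Not all that is in view belongs to the job. Leave any purple look-alike of the rack_blue alone.

How it is judged (in metres and radians):
On the way, in this order (a step that is already met when the one before it is completed fails the run):
1. the drawer is pulled open (more than 160 mm) (value of joint drawer above 0.16 m), for 0.2 s.
2. the blue rack stands in the empty bay, flat on its floor, let go, with the drawer still open (value of joint drawer above 0.1 m and x of rack_blue in the frame of bay between -0.02 and 0.02 m and y of rack_blue in the frame of bay between -0.02 and 0.02 m and z of rack_blue in the frame of bay below 0.006 m and angle between rack_blue's own z axis and vertical below 0.06 rad and contact force between rack_blue and the fingers below 0.1 N), for 0.2 s.
At the end, for the whole second after the job is handed in: The drawer is shut to within 6 mm; the blue-capped rack stands at rest in the bay on its floor (underside less than 6 mm above it, within 20 mm of its centre both ways, tilted less than 0.06 rad) (value of joint drawer below 0.006 m and x of rack_blue in the frame of bay between -0.02 and 0.02 m and y of rack_blue in the frame of bay between -0.02 and 0.02 m and z of rack_blue in the frame of bay below 0.006 m and angle between rack_blue's own z axis and vertical below 0.06 rad and linear speed of rack_blue below 0.02 m/s); the robot touches nothing.
It fails at once if the blue rack is dropped (falls free, touching nothing, faster than 0.6 m/s: a drop of some 20 mm) (linear speed of rack_blue above 0.6 m/s and contact force between rack_blue and anything else below 0.1 N).
It fails at once if the blue rack is tipped by more than 0.6 rad (angle between rack_blue's own z axis and vertical above 0.6 rad).
It fails at once if the orange rack is moved by more than 30 mm (distance of rack_orange from where it was at the start of the episode above 0.03 m).
It fails at once if the solvent bottle is moved by more than 30 mm or knocked over (distance of solvent_bottle from where it was at the start of the episode above 0.03 m or angle between solvent_bottle's own z axis and vertical above 0.5 rad).
It fails at once if the beaker is moved by more than 30 mm or knocked over (distance of beaker from where it was at the start of the episode above 0.03 m or angle between beaker's own z axis and vertical above 0.5 rad).
It also fails if it takes over 72 s, if anything falls off the work surface, if the arm or the gripper's body presses on something with over 40 N, if the wrist force passes 120 N, or if a joint passes its speed limit or range.

## Working session

There is one attempt and no reset: what is moved stays moved. The work goes in short steps, Python scripts to look and compute and a tool call to move; the robot and the scene stay as the last step left them, time stands still between calls to the robot, and variables do not carry over. Pictures are saved under pics/ and viewed, about 8 in all and at most 12, crops included, and the job is handed in when it is done.

Besides the shell and the picture viewer there is one more tool, called as name(argument=value, ...), one argument or row to a line, values as JSON. servo_tool: Moves the arm, as the interface text tells. Its arguments: {"type":"object","properties":{"rows":{"type":"array","items":{"type":"array","items":{"type":"number"}}}},"required":["rows"]}

```bash
ls; mkdir -p pics
python3 - <<'E'
from bench import *
import cv2,pickle,numpy as np
d={}
for n in("scene","side","wrist"):
    d[n]=get_image(n); cv2.imwrite(f"pics/{n}0.png",d[n]["image"][:,:,::-1]); print(n,d[n]["mtx"].round(1).tolist(),d[n]["extrinsics"].round(3).tolist())
pickle.dump(d,open("d0.pkl","wb"))
print(read_state())
a=np.hstack([d["scene"]["image"],d["side"]["image"]])
cv2.imwrite("pics/both.png",cv2.resize(np.vstack([d["scene"]["image"],d["side"]["image"]])[:,:,::-1],(400,600)))
E
```

```text
pics
scene [[368.6, 0.0, 260.4], [0.0, 368.6, 193.6], [0.0, 0.0, 1.0]] [[0.802, -0.44, 0.403, 871.098], [0.597, 0.592, -0.541, -560.889], [-0.0, 0.675, 0.738, 757.167], [0.0, 0.0, 0.0, 1.0]]
side [[376.5, 0.0, 252.9], [0.0, 376.5, 190.1], [0.0, 0.0, 1.0]] [[-0.985, 0.081, -0.154, 390.212], [-0.174, -0.502, 0.847, 713.995], [-0.009, 0.861, 0.509, 593.234], [0.0, 0.0, 0.0, 1.0]]
wrist [[332.8, 0.0, 252.0], [0.0, 332.8, 197.5], [0.0, 0.0, 1.0]] [[-0.222, 0.938, 0.266, 206.048], [-0.975, -0.214, -0.06, 594.158], [0.001, -0.273, 0.962, 372.764], [0.0, 0.0, 0.0, 1.0]]
{'clock': 0.15, 'joints': array([ 1.60557199e+00,  3.85377401e-01,  6.92867915e-03, -3.80601480e-04,
       -1.19400742e+00, -2.58587233e-01]), 'joint_vel': array([ 0.00171588, -0.00193972,  0.00375373,  0.00208481,  0.00048983,
       -0.00052764]), 'joint_efforts': array([ 3.04880678e-04, -3.92680371e+01,  1.88580930e+01,  4.18855771e+00,
       -3.43611078e-03, -1.25986869e-06]), 'position': array([138.60846153, 608.99300509, 241.46581303]), 'ee_rot': array([ 9.93736883e-01, -1.11742053e-01, -5.36973693e-05,  8.46851163e-04]), 'contact_force': array([-0.22293569,  0.39076614,  0.63757163]), 'wrist_torque': array([-0.06369686, -0.04061897,  0.02299589]), 'gripper_width': 85.15582603058559}
```

View pics/scene0.png

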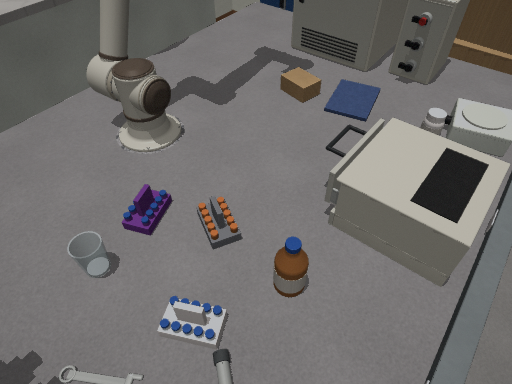

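View pics/side0.png

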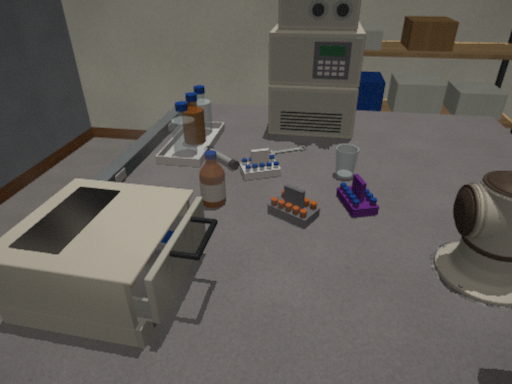

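The candidates are: the white rack with blue caps at scene (193,318), a purple look-alike at (147,210), and a grey rack with orange caps at (219,220). The white one fits the description. The handle is at scene (348,140) and side (200,237). Next I'll enlarge the white rack and the drawer.

```bash
cat > h.py <<'E'
import numpy as np,cv2,pickle
def ray(c,uv):
    K=c["mtx"];E=c["extrinsics"]
    v=np.array([(uv[0]-K[0,2])/K[0,0],-(uv[1]-K[1,2])/K[1,1],-1.])
    return E[:3,3],E[:3,:3]@v
def onz(c,uv,z):
    o,v=ray(c,uv); return o+v*(z-o[2])/v[2]
def tri(c1,u1,c2,u2):
    o1,v1=ray(c1,u1);o2,v2=ray(c2,u2)
    s=np.linalg.lstsq(np.c_[v1,-v2],o2-o1,rcond=None)[0]
    p,q=o1+s[0]*v1,o2+s[1]*v2
    return (p+q)/2,np.linalg.norm(p-q)
def proj(c,p):
    E=c["extrinsics"];q=E[:3,:3].T@(np.array(p)-E[:3,3]);K=c["mtx"]
    return np.array([K[0,0]*q[0]/-q[2]+K[0,2],-K[1,1]*q[1]/-q[2]+K[1,2]])
def blue(img):
    h=cv2.cvtColor(img,cv2.COLOR_RGB2HSV)
    return cv2.inRange(h,(105,150,60),(125,255,255))
E
python3 - <<'E'
from h import *
d=pickle.load(open("d0.pkl","rb"))
s,t=d["scene"]["image"],d["side"]["image"]
f=lambda i,x,y,w,h:cv2.resize(i[y:y+h,x:x+w],(400,300),interpolation=cv2.INTER_CUBIC)
cv2.imwrite("pics/crop1.png",np.vstack([np.hstack([f(s,145,280,100,75),f(s,320,110,200,150)]),np.hstack([f(t,230,140,60,45),f(t,0,170,240,180)])])[:,:,::-1])
for n in("scene","side"):
    k,_,st,ce=cv2.connectedComponentsWithStats(blue(d[n]["image"]))
    for a,b in zip(st[1:],ce[1:]):
        if a[4]>5: print(n,a[4],b.round(1))
E
```

```text
scene 7 [276.4   2. ]
scene 35 [288.8   5.5]
scene 6 [290.2   0.7]
scene 6 [272.2   3.7]
scene 188 [153.3 206. ]
scene 73 [128.9 211.4]
scene 220 [292.7 244.9]
scene 43 [173.1 299.3]
scene 26 [184.7 300.5]
scene 26 [195.7 302.8]
scene 48 [206.4 306.8]
scene 59 [216.7 309.8]
scene 62 [164.1 323.1]
scene 61 [175.2 325.7]
scene 59 [186.4 328.2]
scene 64 [197.7 330.9]
scene 63 [209.2 333.7]
side 880 [370.5  91.1]
side 132 [194.2  92.9]
side 82 [180.4 105.9]
side 18 [211.  152.1]
side 11 [271.4 156.1]
side 8 [244.5 159.5]
side 10 [261.5 164.2]
side 11 [268.6 163.9]
side 12 [275.5 163. ]
side 8 [247.8 166. ]
side 11 [254.6 165.1]
side 125 [350.1 193.4]
side 64 [370.1 195.7]
side 56 [167.  236.5]
```

View pics/crop1.png

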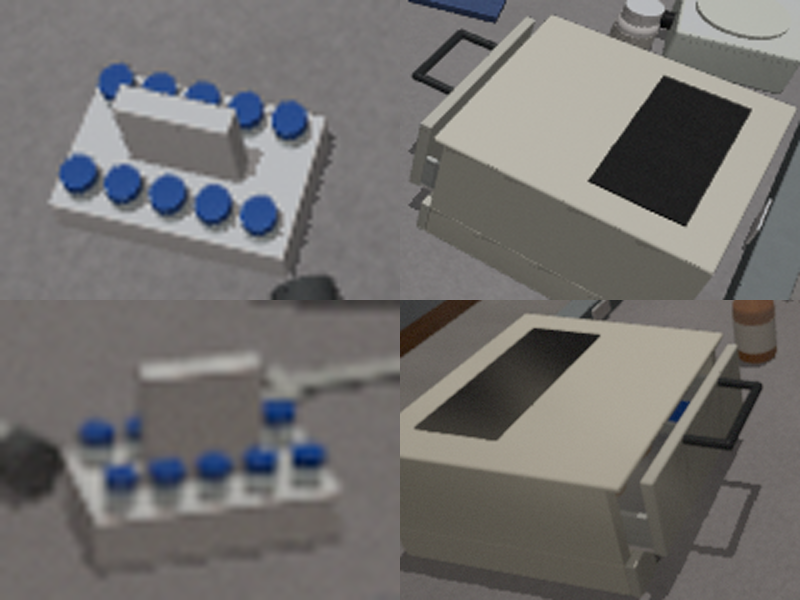

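The crop confirms the white rack with blue caps and a white fin. The drawer is already slightly ajar. Next I'll measure.

Run:
```python
from h import *
d=pickle.load(open("d0.pkl","rb")); S,T=d["scene"],d["side"]
pr=lambda n,p:print(n,np.round(p,1))
for n,a,b in[("FL",(394,117.5),(192,189)),("FR",(337.5,178.5),(129,284))]:
    pass
for n,uv in[("top c1",(394,117.5)),("c2",(337.5,178.5)),("c3",(518.5,163.5)),("c4",(476,245))]: pr(n,onz(S,uv,163))
for n,uv in[("side c1",(192,189)),("c2",(129,284))]: pr(n,onz(T,uv,163))
for n,uv in[("h1",(328.5,148)),("h2",(351,126.5))]: pr(n,onz(S,uv,150))
for n,uv in[("sh1",(214.8,221)),("sh2",(199.8,255.8))]: pr(n,onz(T,uv,150))
caps=np.array([[173.1,299.3],[184.7,300.5],[195.7,302.8],[206.4,306.8],[216.7,309.8],[164.1,323.1],[175.2,325.7],[186.4,328.2],[197.7,330.9],[209.2,333.7]])
P=np.array([onz(S,c,43) for c in caps]);print(P.round(0)[:,:2].tolist())
for c in [(292.7,244.9)]: pr("bottle",tri(S,c,T,(211,152.1))[0])
# orange
for n in("scene","side"):
    h=cv2.cvtColor(d[n]["image"],cv2.COLOR_RGB2HSV);m=cv2.inRange(h,(4,190,150),(14,255,255));
    k,_,st,ce=cv2.connectedComponentsWithStats(m)
    print(n,[(x[4],y.round(0).tolist()) for x,y in zip(st[1:],ce[1:]) if x[4]>8])
q=np.vstack([onz(S,c,43)[:2] for c in caps[[5,9]]]);u=q[1]-q[0];print("yaw front row",np.degrees(np.arctan2(u[1],u[0])),np.linalg.norm(u))
pr("beaker side base",onz(T,(345,176),0)); pr("beaker scene base",onz(S,(97,268),0))
```

```text
top c1 [669.  312.4 163. ]
c2 [658.8  16.6 163. ]
c3 [977.4 315.7 163. ]
c4 [961.8  15.9 163. ]
side c1 [657.6  14.7 163. ]
c2 [663.8 317.1 163. ]
h1 [583.7 111.6 150. ]
h2 [588.3 224.7 150. ]
sh1 [579.6 110.  150. ]
sh2 [578.3 218.8 150. ]
[[513.0, -384.0], [534.0, -372.0], [556.0, -362.0], [580.0, -355.0], [601.0, -348.0], [535.0, -431.0], [557.0, -422.0], [578.0, -412.0], [600.0, -403.0], [621.0, -393.0]]
bottle [ 673.2 -193.3  158. ]
scene []
side [(np.int32(9), [313.0, 202.0])]
yaw front row 23.632765436338108 94.04746342096308
beaker side base [ 286.5 -411.6    0. ]
beaker scene base [ 290.4 -424.8    0. ]
```

servo_tool(
  rows=[
    [0.6,0,0,0,0,0,8.58],
    [0.6,0,0,0,0,0,8.58],
    [0.6,0,0,0,0,0,8.58],
    [0.6,0,0,0,0,0,8.58],
    [0.6,0,0,0,0,0,8.58],
    [0.6,0,0,0,0,0,8.58],
    [0.6,0,0,0,0,0,8.58],
    [0.6,0,0,0,0,0,8.58],
    [0.6,0,0,0,0,0,8.58],
  ],
)

```text
clock: 1.05
position: [138.6, 609.2, 241.8]
ee_rot: [-0.705, 0.71, -0.0, -0.0]
contact_force: [1.1, 0.1, 1.0]
gripper_width: 51.2
```

servo_tool(
  rows=[
    [0.6,3.4,-3.4,0,0,0,0],
    [0.6,3.4,-3.4,0,0,0,0],
    [0.6,3.4,-3.4,0,0,0,0],
    [0.6,3.4,-3.4,0,0,0,0],
    [0.6,3.4,-3.4,0,0,0,0],
    [0.6,3.4,-3.4,0,0,0,0],
    [0.6,3.4,-3.4,0,0,0,0],
    [0.6,3.4,-3.4,0,0,0,0],
    [0.6,3.4,-3.4,0,0,0,0],
    [0.6,3.4,-3.4,0,0,0,0],
    [0.6,3.4,-3.4,0,0,0,0],
    [0.6,3.4,-3.4,0,0,0,0],
  ],
)

```text
clock: 2.25
position: [547.4, 199.4, 242.2]
ee_rot: [-0.707, 0.707, 0.0, -0.0]
contact_force: [0.8, 0.9, -0.3]
gripper_width: 51.2
```

Run:
```python
from bench import *
from h import *
d=get_image("wrist"); pickle.dump(d,open("w1.pkl","wb")); cv2.imwrite("pics/w1.png",d["image"][:,:,::-1])
s=read_state();print(s["position"],s["ee_rot"],s["joints"].round(2),s["gripper_width"]); print(d["extrinsics"].round(3).tolist())
```

```text
[551.24998722 195.10666601 241.74349137] [-7.04961419e-01  7.09244633e-01 -1.10701731e-03 -4.72242308e-04] [ 0.62  0.32 -0.1   0.   -1.16 -0.63] 51.320691699475915
[[-1.0, -0.001, 0.0, 547.363], [0.001, -0.962, -0.274, 130.617], [0.0, -0.274, 0.962, 373.587], [0.0, 0.0, 0.0, 1.0]]
```

View pics/w1.png

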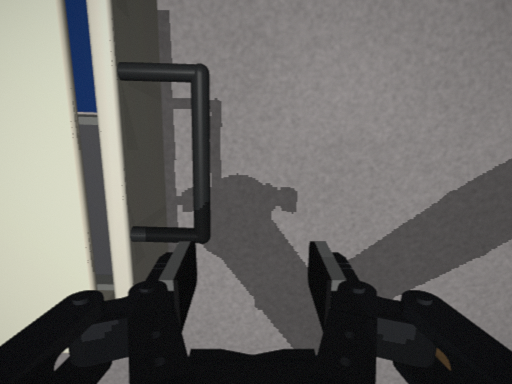

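The wrist view shows the handle bar from (201,70) to (202,237). The gap behind the panel shows blue bay floor at (85,50).

Run:
```python
from h import *
d=pickle.load(open("w1.pkl","rb"))
for uv,z in[((201,72),150),((202,237),150),((110,20),158),((128,270),158),((64,20),163),((92,270),163),((97,113),105)]: print(uv,onz(d,uv,z).round(1))
```

```text
(201, 72) [579.4 111.9 150. ]
(202, 237) [583.5 223.9 150. ]
(110, 20) [630.3  84.  158. ]
(128, 270) [636.3 246.  158. ]
(64, 20) [654.6  85.1 163. ]
(92, 270) [659.5 243.3 163. ]
(97, 113) [668.5 138.2 105. ]
```

servo_tool(
  rows=[
    [0.45,0,0,0,0,0,2.0],
    [0.45,3,-3,0,0,0,0],
    [0.45,0,0,0,0,0,0],
    [0.45,0,0,0,0,0,0],
    [0.45,0,0,0,0,0,0],
  ],
)

```text
clock: 2.8
position: [574.8, 170.3, 242.0]
ee_rot: [-0.694, 0.72, 0.0, -0.0]
contact_force: [-0.8, 0.5, 0.5]
gripper_width: 38.4
```

servo_tool(
  rows=[
    [0.45,0.2,-0.67,0,0,0,0],
    [0.45,0,0,3,0,0,0],
    [0.45,0,0,3,0,0,0],
    [0.45,0,0,2,0,0,0],
    [0.45,0,0,1,0,0,0],
    [0.45,0,0,1,0,0,0],
    [0.45,0,0,0,0,0,0],
    [0.2,0,0,0,0,0,0],
    [0,0,0,0,0,0,0],
    [0,0,0,0,0,0,0],
    [0,0,0,0,0,0,0],
    [0,0,0,0,0,0,0],
  ],
)

```text
clock: 4.0
position: [582.5, 168.2, 143.6]
ee_rot: [-0.695, 0.719, -0.0, 0.001]
contact_force: [-1.2, 0.6, 5.6]
gripper_width: 10.1
```

servo_tool(
  rows=[
    [0,0,0.6,0,0,0,0],
    [0,0,1.2,0,0,0,0],
    [0,0,1.5,0,0,0,0],
    [0,0,1.5,0,0,0,0],
    [0,0,1.5,0,0,0,0],
    [0,0,1.5,0,0,0,0],
    [0,0,1.5,0,0,0,0],
    [0,0,1.5,0,0,0,0],
    [0,0,1.5,0,0,0,0],
    [0,0,1.0,0,0,0,0],
    [0,0,0.5,0,0,0,0],
    [0,0,0,0,0,0,0],
  ],
)

```text
clock: 5.2
position: [443.2, 172.1, 143.6]
ee_rot: [-0.695, 0.719, -0.0, -0.0]
contact_force: [-2.1, -2.8, 11.4]
gripper_width: 9.7
```

servo_tool(
  rows=[
    [0,0,0.4,0,0,0,0],
    [0,0,0.4,0,0,0,0],
    [0,0,0.4,0,0,0,0],
    [0,0,0.3,0,0,0,0],
    [0,0,0,0,0,0,0],
    [0,0,0,0,0,0,0],
  ],
)

```text
clock: 5.8
position: [429.0, 172.5, 143.6]
ee_rot: [-0.695, 0.719, -0.001, 0.0]
contact_force: [-0.6, -2.8, 10.6]
gripper_width: 9.9
```

Not at the stop yet, so I'll pull a bit more.

servo_tool(
  rows=[
    [0,0,0.3,0,0,0,0],
    [0,0,0.3,0,0,0,0],
    [0,0,0.2,0,0,0,0],
    [0,0,0,0,0,0,0],
  ],
)

```text
clock: 6.2
position: [428.0, 172.8, 143.7]
ee_rot: [-0.695, 0.719, -0.005, 0.005]
contact_force: [31.8, -16.6, -11.2]
gripper_width: 9.7
```

servo_tool(
  rows=[
    [0,0,-0.7,0,0,0,0],
    [0.2,0,0,0,0,0,0],
    [0.45,0,0,0,0,0,0],
    [0.45,0,0,0,0,0,0],
    [0.45,0,0,0,0,0,0],
    [0.45,0,0,-2,0,0,0],
    [0.45,0,0,-4,0,0,0],
    [0.45,0,0,-4,0,0,0],
    [0.45,0,0,-3,0,0,0],
    [0.45,0,0,0,0,0,0],
    [0.45,0,0,0,0,0,0],
  ],
)

```text
clock: 7.3
position: [427.5, 173.5, 272.4]
ee_rot: [-0.694, 0.72, 0.0, 0.0]
contact_force: [0.4, -0.9, -0.0]
gripper_width: 38.5
```

Run:
```python
from bench import *
from h import *
D={n:get_image(n) for n in("scene","side","wrist")}; pickle.dump(D,open("d2.pkl","wb")); 
f=lambda n,x,y,w,h:cv2.resize(D[n]["image"][y:y+h,x:x+w],(400,300),interpolation=cv2.INTER_CUBIC)
cv2.imwrite("pics/d2.png",np.vstack([np.hstack([f("wrist",0,0,512,384),f("scene",270,70,200,150)]),np.hstack([f("side",90,150,200,150),f("scene",145,280,100,75)])])[:,:,::-1])
s=read_state();print(s["position"],s["contact_force"])
for n in D:
    k,_,st,ce=cv2.connectedComponentsWithStats(blue(D[n]["image"])); print(n,[(a[:5].tolist(),b.round(1).tolist()) for a,b in zip(st[1:],ce[1:]) if a[4]>150])
```

```text
[427.20455447 172.91457861 270.83959904] [ 0.6460224  -0.0075812  -0.27896368]
scene [([293, 155, 47, 32, 637], [316.9, 170.0]), ([141, 190, 25, 33, 188], [153.3, 206.1]), ([285, 237, 16, 17, 220], [292.7, 244.9])]
side [([357, 72, 28, 39, 888], [370.5, 91.1]), ([195, 235, 56, 18, 562], [224.9, 243.0])]
wrist [([24, 46, 135, 101, 12298], [93.4, 95.3])]
```

View pics/d2.png

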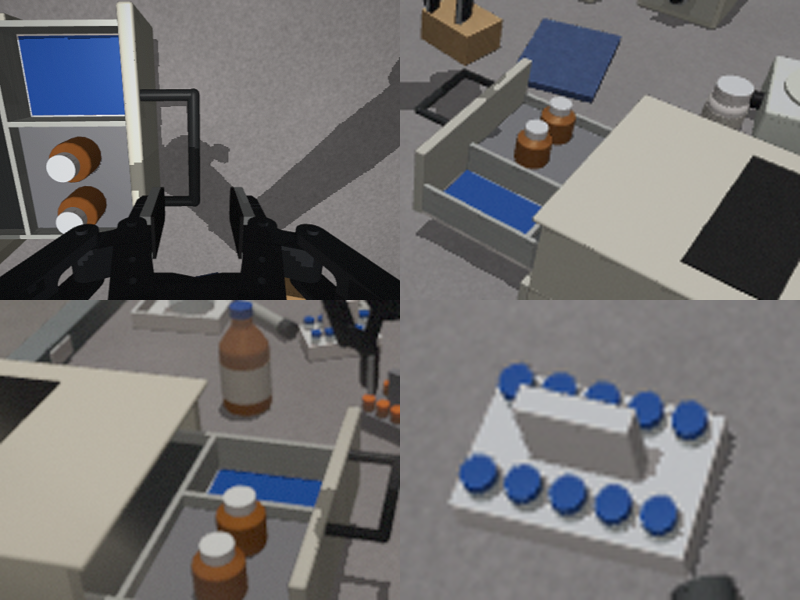

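The drawer is fully open. Wrist picture: the blue bay floor is at columns 24–158, rows 46–147. The near part is partly hidden by the panel. Next I'll compute the bay centre and the rack pose.

Run:
```python
from h import *
D=pickle.load(open("d2.pkl","rb")); W,S,T=D["wrist"],D["scene"],D["side"]
m=blue(W["image"]);c=max(cv2.findContours(m,0,2)[0],key=cv2.contourArea)
q=cv2.approxPolyDP(c,6,True)[:,0]
for p in q: print("bay",p,onz(W,p,59).round(1))
for uv in[(256,117),(256,258)]: pass
for p in[(190*1.28,92*1.28),(195*1.28,203*1.28)]: print("handle",onz(W,p,150).round(1))
print("panel top outer",onz(W,(139*1.28,10*1.28),158).round(1),onz(W,(141*1.28,150*1.28),158).round(1))
# bottom corners of rack block, scene crop /4 , top-face z=28
f=lambda u,v:(145+(u-400)/4,280+(v-300)/4)
for uv in[(497,384),(726,416),(692,555),(450,500)]: print("rack top corner",onz(S,f(*uv),28).round(1))
for uv in[(518,389),(648,412),(630,428),(513,408)]: print("fin",onz(S,f(*uv),86).round(1))
# side camera caps, z~42 ; original crop
caps=[(247.8,166),(254.6,165.1),(261.5,164.2),(268.6,163.9),(275.5,163)]
for z in(41,): print([onz(T,u,z)[:2].round(0).tolist() for u in caps])
```

```text
bay [24 47] [638.6  45.3  59. ]
bay [ 42 146] [640.9 138.8  59. ]
bay [158 145] [521.9 142.   59. ]
bay [150  46] [519.   48.6  59. ]
handle [431.2 114.4 150. ]
handle [430.8 229.6 150. ]
panel top outer [471.1  45.2 158. ] [480.9 167.2 158. ]
rack top corner [ 501.5 -388.4   28. ]
rack top corner [ 610.3 -329.7   28. ]
rack top corner [ 643.3 -394.3   28. ]
rack top corner [ 528.1 -446.1   28. ]
fin [ 541.  -397.8   86. ]
fin [ 599.7 -368.9   86. ]
fin [ 598.2 -380.    86. ]
fin [ 546.2 -406.2   86. ]
[[600.0, -354.0], [580.0, -364.0], [559.0, -373.0], [536.0, -379.0], [515.0, -389.0]]
```

servo_tool(
  rows=[
    [0.45,0,0,0,0,0,8],
    [0.45,0,0,0,0,0,8],
    [0.45,0,0,0,0,0,8],
    [0.45,0,0,0,0,0,8],
    [0.45,0,0,0,0,0,8],
    [0.45,0,0,0,0,0,8],
    [0.45,0,0,0,0,0,8],
    [0.45,0,0,0,0,0,8],
  ],
)

```text
clock: 8.25
position: [427.5, 173.0, 270.9]
ee_rot: [-0.205, 0.979, -0.001, -0.001]
contact_force: [-0.5, 0.1, -0.7]
gripper_width: 38.4
```

servo_tool(
  rows=[
    [0.45,0.8,-4.7,0,0,0,0],
    [0.45,0.8,-4.7,0,0,0,0],
    [0.45,0.8,-4.7,0,0,0,0],
    [0.45,0.8,-4.7,0,0,0,0],
    [0.45,0.8,-4.7,0,0,0,0],
    [0.45,0.8,-4.7,0,0,0,0],
    [0.45,0.8,-4.7,0,0,0,0],
    [0.45,0.8,-4.7,0,0,0,0],
    [0.45,0.8,-4.7,0,0,0,0],
    [0.45,0.8,-4.7,0,0,0,0],
    [0.45,0.8,-4.7,0,0,0,0],
    [0.45,0.8,-4.7,0,0,0,0],
  ],
)

```text
clock: 9.45
position: [569.1, -382.9, 270.2]
ee_rot: [-0.207, 0.978, 0.001, -0.001]
contact_force: [1.1, 0.6, 0.6]
gripper_width: 38.6
```

servo_tool(
  rows=[
    [0.45,0,0,0,0,0,0],
    [0.45,0,0,0,0,0,0],
    [0.45,0,0,0,0,0,0],
  ],
)

```text
clock: 9.75
position: [569.0, -380.4, 271.2]
ee_rot: [-0.208, 0.978, 0.001, -0.001]
contact_force: [-0.3, -0.2, -0.1]
gripper_width: 38.2
```

Run:
```python
from bench import *
from h import *
d=get_image("wrist"); pickle.dump(d,open("w3.pkl","wb")); cv2.imwrite("pics/w3.png",d["image"][:,:,::-1])
k,_,st,ce=cv2.connectedComponentsWithStats(blue(d["image"]))
for a,b in zip(st[1:],ce[1:]):
    if a[4]>30: print(a[4],b.round(1),onz(d,b,45).round(1))
print(read_state()["position"],read_state()["joints"])
```

```text
206 [221.5 120.6] [ 534.4 -429.7   45. ]
199 [268.8 120.7] [ 514.3 -384.4   45. ]
194 [221.9 143. ] [ 555.7 -420.3   45. ]
193 [268.4 143. ] [ 535.6 -375.    45. ]
186 [222.3 164.6] [ 577.1 -411.    45. ]
189 [268.  164.6] [ 556.9 -365.6   45. ]
180 [222.8 185.3] [ 598.3 -401.6   45. ]
171 [267.5 185.6] [ 578.5 -356.3   45. ]
171 [223.2 206. ] [ 620.1 -391.9   45. ]
170 [267.3 205.9] [ 600.  -346.6   45. ]
40 [385.  380.9] [ 757.  -102.8   45. ]
[ 569.15283669 -380.04962878  271.99772924] [-3.53130961e-01  4.72697134e-01  2.21516201e-01 -1.28797250e-04
 -1.32060337e+00 -7.98338921e-01]
```

View pics/w3.png

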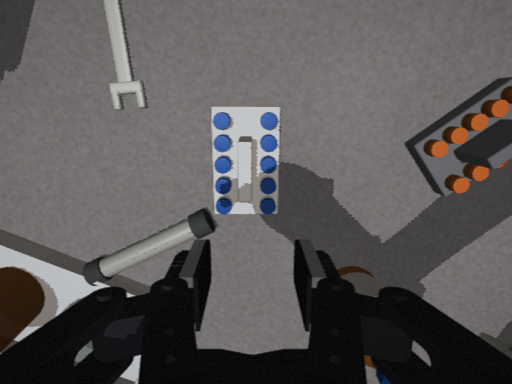

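Centred view: the ten blue caps form a rack at (245,165). Its centre is (567.1,-388.2) and its yaw is 23.9°. I'll go down and grip the fin.

servo_tool(
  rows=[
    [0.42,0.5,-0.65,2,0,0,0],
    [0.42,0,0,4,0,0,0],
    [0.42,0,0,4,0,0,0],
    [0.42,0,0,4,0,0,0],
    [0.42,0,0,3,0,0,0],
    [0.42,0,0,2,0,0,0],
    [0.42,0,0,1,0,0,0],
    [0.42,0,0,0.7,0,0,0],
    [0.42,0,0,0,0,0,0],
    [0.42,0,0,0,0,0,0],
  ],
)

```text
clock: 10.8
position: [568.2, -389.2, 66.8]
ee_rot: [-0.208, 0.978, -0.001, 0.001]
contact_force: [-0.0, 1.1, -0.3]
gripper_width: 35.6
```

servo_tool(
  rows=[
    [0.25,0,0,0,0,0,0],
    [0.1,0,0,0,0,0,0],
    [0,0,0,0,0,0,0],
    [0,0,0,0,0,0,0],
    [0,0,0,0,0,0,0],
  ],
)

```text
clock: 11.3
position: [567.7, -389.0, 66.6]
ee_rot: [-0.208, 0.978, -0.0, 0.0]
contact_force: [-0.4, 2.9, 6.3]
gripper_width: 13.0
```

servo_tool(
  rows=[
    [0,0,0,-0.4,0,0,0],
    [0,0,0,-0.8,0,0,0],
    [0,0,0,-1.4,0,0,0],
    [0,0,0,-2,0,0,0],
    [0,0,0,-2.5,0,0,0],
    [0,0,0,-2.5,0,0,0],
    [0,0,0,-2.5,0,0,0],
    [0,0,0,-2.5,0,0,0],
    [0,0,0,-2.5,0,0,0],
    [0,0,0,-2,0,0,0],
    [0,0,0,-1,0,0,0],
    [0,0,0,-0.4,0,0,0],
  ],
)

```text
clock: 12.5
position: [567.4, -389.1, 271.7]
ee_rot: [-0.207, 0.978, -0.0, 0.001]
contact_force: [0.1, 0.9, -4.3]
gripper_width: 13.2
```

Run:
```python
from bench import *
from h import *
d=get_image("wrist"); cv2.imwrite("pics/w4.png",d["image"][:,:,::-1])
k,_,st,ce=cv2.connectedComponentsWithStats(blue(d["image"]))
s=read_state();z=s["position"][2]-66.6+45
P=[(b,onz(d,b,z)) for a,b in zip(st[1:],ce[1:]) if a[4]>60 and b[1]<360]
for b,p in P: print(b.round(1),p.round(1))
print(s["position"],s["ee_rot"],s["contact_force"],s["gripper_width"])
```

```text
[198.5 152.2] [ 534.2 -430.5  249.6]
[306.3 152.2] [ 514.  -385.   249.6]
[200.4 201.1] [ 555.8 -421.   249.6]
[304.3 201.1] [ 535.5 -375.4  249.6]
[200.6 244.5] [ 576.8 -412.7  249.6]
[304.1 245. ] [ 556.  -365.3  249.6]
[ 567.32784659 -389.07940338  271.22804862] [-2.07472658e-01  9.78240675e-01 -2.05492340e-04  4.86309711e-04] [ 0.83347016 -0.17495931 -5.54287667] 13.285773665629163
```

servo_tool(
  rows=[
    [0,0,0,0,0,0,3],
    [0,0,0,0,0,0,6],
    [0,0,0,0,0,0,8],
    [0,0,0,0,0,0,6],
    [0,0,0,0,0,0,3],
    [0,0,1,0,0,0,0],
    [0,0.1,2,0,0,0,0],
    [0,0.1,3,0,0,0,0],
    [0,0.1,3,0,0,0,0],
    [0,0.1,3,0,0,0,0],
    [0,0.1,3,0,0,0,0],
    [0,0.1,3,0,0,0,0],
  ],
)

```text
clock: 13.75
position: [567.0, -207.0, 269.4]
ee_rot: [0.017, 1.0, 0.0, -0.001]
contact_force: [0.1, 0.4, -3.8]
gripper_width: 13.1
```

servo_tool(
  rows=[
    [0,0.1,3,0,0,0,0],
    [0,0.1,3,0,0,0,0],
    [0,0.1,3,0,0,0,0],
    [0,0.1,3,0,0,0,0],
    [0,0.1,3,0,0,0,0],
    [0,0.1,3,0,0,0,0],
    [0,0.1,3,0,0,0,0],
    [0,0.1,3,0,0,0,0],
    [0,0.1,3,0,0,0,0],
    [0,0.1,2,0,0,0,0],
    [0,0.1,1,0,0,0,0],
    [0,0,0.3,0,0,0,0],
  ],
)

```text
clock: 14.95
position: [566.9, 95.3, 269.8]
ee_rot: [0.017, 1.0, -0.0, -0.001]
contact_force: [-1.3, -0.4, -4.7]
gripper_width: 13.4
```

servo_tool(
  rows=[
    [0,0,0,0,0,0,0],
    [0,0,0,0,0,0,0],
    [0,0,0,0,0,0,0],
  ],
)

```text
clock: 15.25
position: [567.5, 93.3, 270.3]
ee_rot: [0.018, 1.0, -0.0, -0.0]
contact_force: [-0.4, 0.2, -5.7]
gripper_width: 13.2
```

Run:
```python
from bench import *
from h import *
D={n:get_image(n) for n in("scene","side","wrist")}; pickle.dump(D,open("d5.pkl","wb"))
f=lambda n,x,y,w,h:cv2.resize(D[n]["image"][y:y+h,x:x+w],(400,300),interpolation=cv2.INTER_CUBIC)
cv2.imwrite("pics/d5.png",np.vstack([np.hstack([f("wrist",0,0,512,384),f("scene",230,50,200,150)]),np.hstack([f("side",90,100,240,180),f("scene",50,0,462,346)])])[:,:,::-1])
s=read_state();print(s["position"],s["ee_rot"],s["contact_force"],s["gripper_width"])
```

```text
[567.61429796  93.59899806 270.33872317] [ 1.83158453e-02  9.99832251e-01  1.21039409e-05 -1.42777759e-05] [ 0.44426798 -0.60053878 -3.94727204] 13.047976370492542
```

View pics/d5.png

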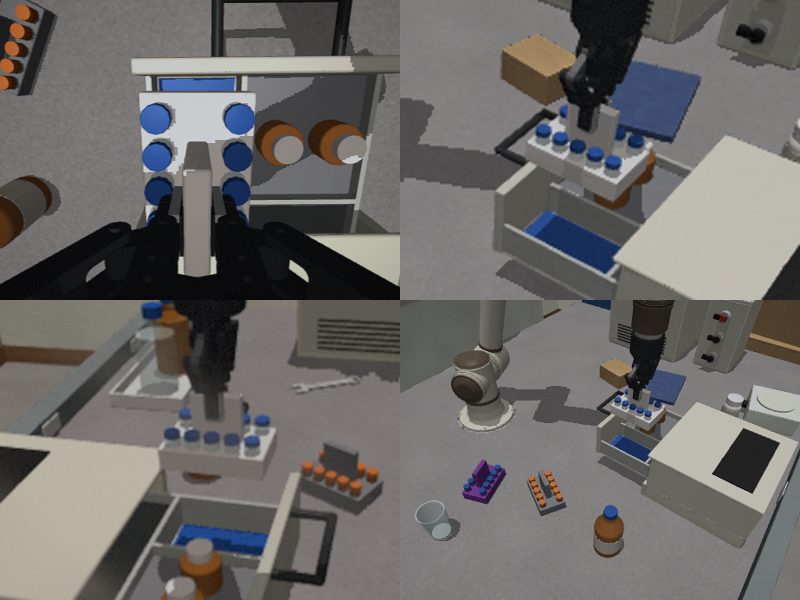

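The wrist crop shows the rack held level above the bay. A strip of blue floor is visible ahead at about (206..300,109) in full-image pixels. I'll cross-check the lateral centre.

Run:
```python
from h import *
d=pickle.load(open("d5.pkl","rb"))["wrist"]
m=blue(d["image"]);
for r in(104,107,110,113):
    c=np.where(m[r,:330])[0]; c=c[c>150]
    if len(c): print(r,c.min(),c.max(),onz(d,(c.min()-.5,r),59).round(1),onz(d,(c.max()+.5,r),59).round(1))
print("panel outer/inner top",onz(d,(230,73),158).round(1),onz(d,(230,93),158).round(1))
c=np.where(m[:118,250])[0];print(c.min(),c.max(),onz(d,(250,c.min()),59).round(1))
k,_,st,ce=cv2.connectedComponentsWithStats(m)
for a,b in zip(st[1:],ce[1:]):
    if a[4]>200: print(a,b.round(1),onz(d,b,270.3-66.6+45).round(1))
```

```text
104 204 298 [497.5  48.6  59. ] [501.  142.7  59. ]
107 204 298 [500.4  48.4  59. ] [503.8 142.7  59. ]
110 204 298 [503.3  48.2  59. ] [506.7 142.7  59. ]
113 205 298 [506.2  48.9  59. ] [509.6 142.7  59. ]
panel outer/inner top [478.   82.2 158. ] [491.1  81.5 158. ]
101 115 [496.3  94.8  59. ]
[ 204  100   96   16 1449] [251.9 107.8] [500.5  96.4 248.7]
[ 179  133   39   39 1152] [198.3 152.1] [519.2  71.  248.7]
[ 287  133   40   39 1162] [306.2 152. ] [521.  120.6 248.7]
[ 182  183   37   37 1022] [200.3 201. ] [542.7  70.1 248.7]
[ 286  183   37   37 1008] [304.3 201.2] [544.6 119.9 248.7]
[185 231  35  33 740] [200.5 244.7] [565.3  68.4 248.7]
[285 231  35  33 750] [304.  244.9] [567.3 119.9 248.7]
```

Rack (566.3,94.1) and bay (568,93.2) agree. Lowering.

servo_tool(
  rows=[
    [0,-0.1,0,1,0,0,0],
    [0,0,0,2,0,0,0],
    [0,0,0,2,0,0,0],
    [0,0,0,2,0,0,0],
    [0,0,0,2,0,0,0],
    [0,0,0,1.5,0,0,0],
    [0,0,0,1.5,0,0,0],
    [0,0,0,1,0,0,0],
    [0,0,0,0.5,0,0,0],
    [0,0,0,0.4,0,0,0],
    [0,0,0,0,0,0,0],
    [0,0,0,0,0,0,0],
  ],
)

```text
clock: 16.6
position: [569.0, 94.3, 131.9]
ee_rot: [0.018, 1.0, 0.0, 0.001]
contact_force: [0.2, -0.8, -4.4]
gripper_width: 13.0
```

servo_tool(
  rows=[
    [0,0,0,0.2,0,0,0],
    [0,0,0,0.15,0,0,0],
    [0,0,0,0.1,0,0,0],
    [0,0,0,0.1,0,0,0],
    [0,0,0,0,0,0,0],
    [0,0,0,0,0,0,0],
  ],
)

```text
clock: 17.2
position: [568.6, 94.2, 125.8]
ee_rot: [0.018, 1.0, 0.0, 0.0]
contact_force: [0.3, 0.9, -4.2]
gripper_width: 13.3
```

servo_tool(
  rows=[
    [0,0,0,0.1,0,0,0],
    [0,0,0,0.1,0,0,0],
    [0,0,0,0,0,0,0],
    [0,0,0,0,0,0,0],
  ],
)

```text
clock: 17.6
position: [569.5, 94.4, 125.5]
ee_rot: [0.017, 1.0, 0.0, 0.001]
contact_force: [-2.6, 0.1, 6.0]
gripper_width: 12.9
```

The force went from −4 to +6 N, so the rack is on the floor. I'll open and lift.

servo_tool(
  rows=[
    [0.2,0,0,0,0,0,0],
    [0.4,0,0,0,0,0,0],
    [0.4,0,0,0,0,0,0],
    [0.4,0,0,0,0,0,0],
    [0.4,0,0,-0.5,0,0,0],
    [0.4,0,0,-1.5,0,0,0],
    [0.4,0,0,-3,0,0,0],
    [0.4,0,0,-3,0,0,0],
    [0.4,0,0,-4,0,0,0],
    [0.4,0,0,-3,0,0,0],
    [0.4,0,0,0,0,0,0],
    [0.4,0,0,0,0,0,0],
  ],
)

```text
clock: 18.8
position: [568.6, 94.3, 274.6]
ee_rot: [0.018, 1.0, 0.001, 0.001]
contact_force: [0.1, 1.0, -0.8]
gripper_width: 33.9
```

Run:
```python
from bench import *
from h import *
d=get_image("wrist"); pickle.dump(d,open("w6.pkl","wb")); cv2.imwrite("pics/w6.png",d["image"][:,:,::-1])
k,_,st,ce=cv2.connectedComponentsWithStats(blue(d["image"]))
for a,b in zip(st[1:],ce[1:]):
    if a[4]>60: print(a[4],b.round(1),onz(d,b,59+45).round(1))
s=read_state();print(s["position"],s["joints"])
```

```text
2212 [246.2 141.4] [532.6  91.2 104. ]
286 [224.2 129.3] [521.2  72.  104. ]
287 [279.8 129.4] [523.  121.6 104. ]
273 [224.8 155.4] [544.5  71.3 104. ]
271 [279.2 155.3] [546.2 120.7 104. ]
253 [225.3 180.3] [567.7  70.4 104. ]
252 [278.7 180.5] [569.7 119.9 104. ]
243 [225.7 204.7] [591.4  69.4 104. ]
241 [278.2 204.7] [593.2 119.2 104. ]
242 [226.4 227.9] [614.8  68.7 104. ]
232 [277.6 228.1] [616.9 118.3 104. ]
[568.02594621  94.13693196 273.23898758] [ 4.45135090e-01  2.81254051e-01 -6.52879127e-02 -6.78343990e-04
 -1.22521599e+00 -2.05153140e+00]
```

View pics/w6.png

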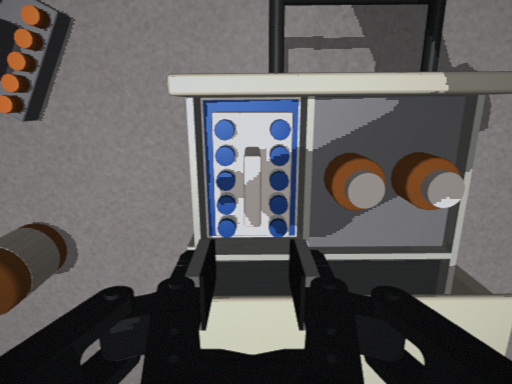

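The rack sits in the bay with its centre at (568.9,95.1). It is flat and surrounded by blue floor. Next I'll turn back to the handle.

servo_tool(
  rows=[
    [0.45,0,0,0,0,0,-7.5],
    [0.45,0,0,0,0,0,-7.5],
    [0.45,0,0,0,0,0,-7.5],
    [0.45,0,0,0,0,0,-7.5],
    [0.45,0,0,0,0,0,-7.5],
    [0.45,0,0,0,0,0,-7.5],
    [0.45,0,0,0,0,0,-7.5],
    [0.45,0,0,0,0,0,-7.5],
    [0.45,0,0,0,0,0,-7.5],
    [0.45,0,0,0,0,0,-7.5],
    [0.45,0,0,0,0,0,-7.5],
    [0.45,0,0,0,0,0,-7.5],
  ],
)

```text
clock: 20.05
position: [567.8, 94.0, 271.8]
ee_rot: [-0.696, 0.718, 0.001, -0.002]
contact_force: [0.1, -0.6, 0.2]
gripper_width: 38.8
```

servo_tool(
  rows=[
    [0.45,-1.85,3.6,0,0,0,0],
    [0.45,-1.85,3.6,0,0,0,0],
    [0.45,-1.85,3.6,0,0,0,0],
    [0.45,-1.85,3.6,0,0,0,0],
    [0.45,0,0,0,0,0,0],
    [0.45,0,0,0,0,0,0],
    [0.45,0,0,0,0,0,0],
  ],
)

```text
clock: 20.75
position: [427.6, 173.0, 273.1]
ee_rot: [-0.694, 0.72, -0.0, -0.001]
contact_force: [0.9, 0.1, -0.0]
gripper_width: 38.3
```

Now down 129 mm and grip.

servo_tool(
  rows=[
    [0.45,0,0,2,0,0,0],
    [0.45,0,0,3,0,0,0],
    [0.45,0,0,3,0,0,0],
    [0.45,0,0,2.5,0,0,0],
    [0.45,0,0,1.5,0,0,0],
    [0.45,0,0,0.9,0,0,0],
    [0.45,0,0,0,0,0,0],
    [0.2,0,0,0,0,0,0],
    [0,0,0,0,0,0,0],
    [0,0,0,0,0,0,0],
    [0,0,0,0,0,0,0],
  ],
)

```text
clock: 21.85
position: [428.4, 173.8, 146.0]
ee_rot: [-0.695, 0.719, -0.0, 0.002]
contact_force: [2.7, -0.5, 2.6]
gripper_width: 9.8
```

servo_tool(
  rows=[
    [0,0,-0.3,0,0,0,0],
    [0,0,-0.6,0,0,0,0],
    [0,0,-0.9,0,0,0,0],
    [0,0,-1,0,0,0,0],
    [0,0,-1,0,0,0,0],
    [0,0,-1,0,0,0,0],
    [0,0,-1,0,0,0,0],
    [0,0,-1,0,0,0,0],
    [0,0,-1,0,0,0,0],
    [0,0,-1,0,0,0,0],
    [0,0,-1,0,0,0,0],
    [0,0,-1,0,0,0,0],
  ],
)

```text
clock: 23.05
position: [535.4, 170.7, 146.0]
ee_rot: [-0.695, 0.719, 0.001, 0.001]
contact_force: [-3.9, 3.8, 6.6]
gripper_width: 9.6
```

servo_tool(
  rows=[
    [0,0,-1,0,0,0,0],
    [0,0,-1,0,0,0,0],
    [0,0,-1,0,0,0,0],
    [0,0,-1,0,0,0,0],
    [0,0,-0.8,0,0,0,0],
    [0,0,-0.7,0,0,0,0],
    [0,0,-0.4,0,0,0,0],
    [0,0,-0.2,0,0,0,0],
    [0,0,-0.2,0,0,0,0],
    [0,0,0,0,0,0,0],
    [0,0,0,0,0,0,0],
  ],
)

```text
clock: 24.15
position: [598.8, 168.9, 146.0]
ee_rot: [-0.695, 0.719, 0.0, 0.002]
contact_force: [-1.1, 4.7, 5.0]
gripper_width: 9.7
```

servo_tool(
  rows=[
    [0,0,-0.3,0,0,0,0],
    [0,0,-0.3,0,0,0,0],
    [0,0,-0.2,0,0,0,0],
    [0,0,-0.2,0,0,0,0],
    [0,0,-0.2,0,0,0,0],
    [0,0,0,0,0,0,0],
    [0,0,0,0,0,0,0],
  ],
)

```text
clock: 24.85
position: [608.4, 168.6, 146.0]
ee_rot: [-0.695, 0.719, 0.002, -0.0]
contact_force: [-9.1, 6.9, 9.4]
gripper_width: 9.5
```

servo_tool(
  rows=[
    [0,0,-0.2,0,0,0,0],
    [0,0,-0.2,0,0,0,0],
    [0,0,0,0,0,0,0],
    [0,0,0,0,0,0,0],
  ],
)

```text
clock: 25.25
position: [608.5, 168.5, 146.0]
ee_rot: [-0.695, 0.719, 0.004, -0.004]
contact_force: [-18.9, 10.2, 16.2]
gripper_width: 9.6
```

At the stop: the position has stalled and the force is rising. I'll relieve the load, open and lift clear.

servo_tool(
  rows=[
    [0,0,0.35,0,0,0,0],
    [0.2,0,0,0,0,0,0],
    [0.45,0,0,0,0,0,0],
    [0.45,0,0,0,0,0,0],
    [0.45,0,0,0,0,0,0],
    [0.45,0,0,-1.5,0,0,0],
    [0.45,0,0,-3,0,0,0],
    [0.45,0,0,-4,0,0,0],
    [0.45,0,0,-3,0,0,0],
    [0.45,0,0,0,0,0,0],
    [0.45,0,0,0,0,0,0],
  ],
)

```text
clock: 26.35
position: [610.8, 166.6, 260.2]
ee_rot: [-0.694, 0.72, 0.0, 0.001]
contact_force: [-0.3, 0.3, -0.4]
gripper_width: 38.2
```

Run:
```python
from bench import *
from h import *
D={n:get_image(n) for n in("scene","side","wrist")}
f=lambda n,x,y,w,h:cv2.resize(D[n]["image"][y:y+h,x:x+w],(400,300),interpolation=cv2.INTER_CUBIC)
cv2.imwrite("pics/d7.png",np.vstack([np.hstack([f("wrist",0,0,512,384),f("scene",270,70,200,150)]),np.hstack([f("side",0,150,240,180),f("scene",50,0,462,346)])])[:,:,::-1])
pickle.dump(D,open("d7.pkl","wb"));s=read_state();print(s["position"],s["contact_force"])
```

```text
[610.09572715 166.29916508 258.03330374] [-0.41183236  0.07438098  0.22358926]
```

View pics/d7.png

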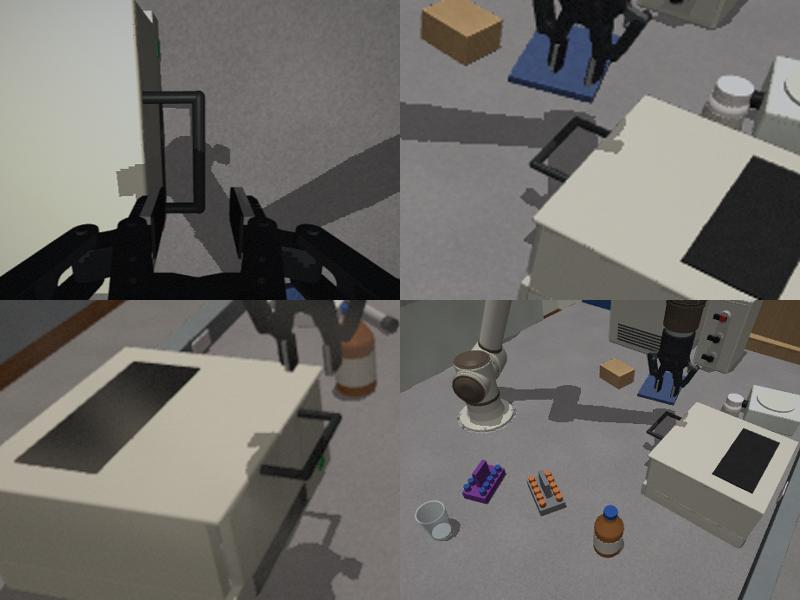

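The drawer is flush in all views: no gap behind the panel, and the gripper is clear of the handle. Handle travel from end stop to shut stop is 180 mm. I'll hand in.

```bash
python3 -c "
from bench import *
print(job_done())"
```

```text
the job is handed in; nothing more can be done
None
```

The blue-capped rack is in the blue-floored bay, the drawer is pushed fully shut, and the job was handed in at about 26.5 s of the 72 s allowed. `job_done()` reports no verdict, so this rests on my own measurements.

- **Drawer:** It was already about 24 mm ajar at the start. I pulled it by the handle to its end stop and later pushed it to its shut stop. The handle travelled 180 mm between the two, matching the stated range, and the last pictures show the panel flush.
- **Rack:** I lifted it by the fin and kept it level. Set down, its centre measured (568.9, 95.1) mm against a bay centre of about (568, 93), and a picture after release showed it flat with clear floor around it. With the drawer shut it can no longer be seen, so its resting position was not checked again.
- **Other items:** The orange rack, solvent bottle, beaker and purple look-alike looked unmoved in the final scene picture; I did not measure them.
- **Final state:** The gripper was open and about 100 mm above the handle, with the force reading near zero.
- **One disagreement:** The first fixed-camera estimates of the instrument's yaw ranged from about −3° to +0.7°. I used the −2° from the wrist camera, and the placement and drawer travel agreed with it.

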